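# Bring the bottom tool tray to the top

## Task

The tray at the bottom of the stack of two long tool trays is needed next. Lift off the upper, shallow tray by its bar and set it in the middle of the dark steel block, long side along the block's long side; then lift the deep tray that was under it and stack it on top, edges flush. Set both trays down gently rather than dropping them, let go, and leave the mug standing where it is.

Things in the scene. Friction and masses are not known exactly. Their poses are not given: they have to be found in the camera images.
- shallow_tray: Upper tray of the stack: open grey tray 200 x 140 x 55 mm high, walls 4 mm, 0.45 kg. A wooden bar runs along its length in the middle: 14 mm wide, 24 mm high, top 4 mm below the rim, 59 mm free on each side. Rods fixed in its ends lie 60 mm or more from the middle, under 21 mm high. Origin: centre of the flat underside; x along the length, within 40 degrees of straight ahead; y across; z up.
- deep_tray: Lower tray of the stack, on the bench: like the upper one but 75 mm high, 0.55 kg, with the same bar (top 4 mm below the rim), hidden at first. Steel pieces fixed in its corners, 60 mm or more from the middle, under 40 mm high. Origin and axes as the upper tray's. Trays rest flat on one another's rims, nothing interlocks. A square 130 mm tray with a like bar farther off is not part of the job.
- block: Thick dark steel bench block, 280 x 200 x 40 mm high, fixed on the bench, flat on top, to the robot's left or right with the stack on the other side. Origin: centre of its underside; x along the 280 mm length, within 30 degrees of straight ahead; y across; z up. A wooden block far to the robot's right is not part of the job.
- mug: White mug, 76 mm wide, 90 mm high, with a handle, standing between the stack and the block; to be left alone. Origin: centre of its underside, z up.

How it is judged:
By the outcome, as a careful person would: the job done as asked, in the order asked, and still so for the second after the job is handed in, with the robot touching nothing.
It also fails if it takes over 72 s, if anything falls off the work surface, if the arm or the gripper's body presses on something with over 40 N, if the wrist force passes 120 N, or if a joint passes its speed limit or range.

## Robot

A 7-joint arm with a two-finger parallel gripper is mounted at the origin on the work surface. World frame = base frame: x ahead of the robot, y to its left, z up, the work surface at z = 0. Lengths are in m, angles in rad, forces in N, time in s.
With the tool pointing down it reaches from about 0.35 to 0.9 m from the base axis. Payload 7.2 kg.
Tool frame: the origin (TCP) lies midway between the tips of the shut fingers; the grasp point (between the pads) lies 19 mm behind it (ctrl.grip_depth is the distance from the TCP to the grasp point, in m); z points along the fingers, y is the line along which they close (so a half turn about z gives the same grasp; the last joint's range is limited). The gripper opens to 85 mm and grips with 20 to 120 N. Pads are 22 mm wide; open, the fingers measure 114 mm over their backs; the gripper's body (76 mm by 85 mm) begins 54 mm behind the grasp point. The pads swing forward as they close: fully open they stand 13 mm farther back than shut.
Start: joints at [-1.213, 0.411, -0.013, 1.596, 0.006, 1.134, -0.082], TCP at [0.258, 0.569, 0.231] pointing down, gripper open.
Joint ranges: [-2.95, 2.95], [-0.29, 1.99], [-1.47, 1.44], [0.14, 2.54], [-1.03, 4.17], [0.13, 1.85], [-2.86, 2.86]. Speed limits (rad/s): [2.39, 2.39, 3.01, 3.01, 3.14, 3.14, 3.14].

## Interface

Orientations are given as a unit quaternion [w, x, y, z].
In Python, from cell import ctrl, vision, job gives the robot as it stands.
- The arm moves only by the tool send_rows, never from a script. Its argument "plan" is a list of rows, each an object with "travel": the shift along the tool's x, y, z in m, a list of three; "rotation": the turn, a rotation vector about the tool's x, y, z in rad, a list of three; "jaw": the finger opening in m, from 0 to 0.0854. In form: [{"travel": [dx, dy, dz], "rotation": [rx, ry, rz], "jaw": jaw}, ...]. A call has 1 to 12 rows; each row shifts and turns the commanded pose from where the row before left it, along the tool's axes as they then stand; what a row does not reach is not made up. A row lasts 1/8 s, in which the tool goes at most 62.5 mm and 10.7 degrees, less where a joint would pass 70% of its speed; a pose out of reach is approached as far as the arm can. A call is refused whole if a number of a shift passes 0.0625 or a number of a turn 0.188, either way. A call with a gripper value outside its range is refused whole. The fingers move at their own pace and stop on an object; "newtons" is the grip in N (left out, the last holds). Time passes only in rows, so rows that do not move let the fingers close. It gives the time, the measured TCP pose, the force, the opening and the grip force at its end, in the units of the state.
- ctrl.read_state(): the state, without advancing time (a new reading comes with each control period).
- vision.camera(name): name is "scene" or "top" or "wrist"; returns (picture, depth): 420x560x3 uint8, red, green, blue; 420x560 float32, m along the optical axis (not along the pixel's ray), 0 where there is no reading.
- vision.calibration(name): a dict with "fx", "fy", "cx", "cy" (pixels), "R" (3x3) and "t" (3): a world point X has camera coordinates R X + t. Camera axes: x right, y down, z forward; pixel columns grow to the right and rows downward; lengths in m; the calibration is good to about 2 mm. A picture is of the moment at which its call begins: read the wrist's pose just before it. calibration takes no time and is no camera call; for the wrist camera it gives the pose at the moment of the call.
- job.sign_off(): hands the job in; it is judged then, once.
The state is a dict: "time_s": time; "qpos": joint angles; "qvel": joint speeds; "joint_efforts": joint torques, N m; "ee_pos": TCP position; "eef_rot": TCP orientation; "contact_force": force on the tool from outside, world axes, zero at the start; "moment": the same for the moment, N m; "width": finger opening in m; "grasp_force": force on a finger pad.
Only numpy, scipy, OpenCV 4.12 (cv2) and the standard library are available. Lean on these libraries where they do the work, as an engineer would, in place of code of your own. Each camera call takes 0.05 s, during which the arm holds its last target. There are 200 camera calls.

## Working session

There is one attempt and no reset: what is moved stays moved. The work goes in short steps, Python scripts to look and compute and a tool call to move; the robot and the scene stay as the last step left them, time stands still between calls to the robot, and variables do not carry over. Pictures are saved under pics/ and viewed, at most 10 in all, crops included, and the job is handed in when it is done.

Besides the shell and the picture viewer there is one more tool, called after ">>>" by a JSON object that holds its "fn" and its "kwargs", one argument or row to a line. send_rows: Moves the arm, as the interface text tells. Its arguments: {"type":"object","properties":{"plan":{"type":"array"},"newtons":{"type":"number"}},"required":["plan"]}

```bash
mkdir -p pics; ls
cat > h.py <<'E'
import numpy as np, cv2
from cell import ctrl, vision, job
def snap(n,f):
    c=vision.calibration(n); p,d=vision.camera(n)
    cv2.imwrite(f'pics/{f}.png',p[:,:,::-1]); np.savez(f'pics/{f}.npz',p=p,d=d,**{k:np.array(c[k]) for k in c})
    return p,d,c
def cloud(d,c):
    v,u=np.mgrid[:d.shape[0],:d.shape[1]]
    P=np.stack([(u-c['cx'])/c['fx']*d,(v-c['cy'])/c['fy']*d,d],-1)
    return (P-np.array(c['t']))@np.array(c['R'])
E
python3 - <<'E'
from h import *
s=ctrl.read_state(); print({k:np.round(v,3) for k,v in s.items()})
for n in ('top','scene'):
    p,d,c=snap(n,n+'0'); print(n,c['fx'],np.round(c['R'],3).tolist(),np.round(c['t'],3))
a=cv2.imread('pics/top0.png');
E
```

```text
pics
{'time_s': np.float64(0.0), 'qpos': array([-1.213,  0.412, -0.013,  1.597,  0.006,  1.134, -0.082]), 'qvel': array([ 0.   ,  0.001, -0.   , -0.001,  0.   , -0.001,  0.002]), 'joint_efforts': array([-0.0000e+00, -6.0062e+01,  6.8200e-01, -2.9942e+01,  1.4000e-02,
        1.0000e-02,  0.0000e+00]), 'ee_pos': array([0.258, 0.569, 0.23 ]), 'eef_rot': array([-0.   ,  0.211,  0.977, -0.001]), 'contact_force': array([0.128, 0.422, 0.754]), 'moment': array([ 0.01 , -0.039,  0.042]), 'grasp_force': np.float64(0.0), 'width': np.float64(0.085)}
top 471.342195556796 [[0.01, -0.999, 0.03], [-0.998, -0.012, -0.055], [0.055, -0.03, -0.998]] [-0.004  0.493  1.113]
scene 541.2317056467656 [[0.557, 0.83, -0.012], [0.532, -0.368, -0.762], [-0.637, 0.419, -0.647]] [-0.272 -0.212  1.447]
```

View pics/top0.png

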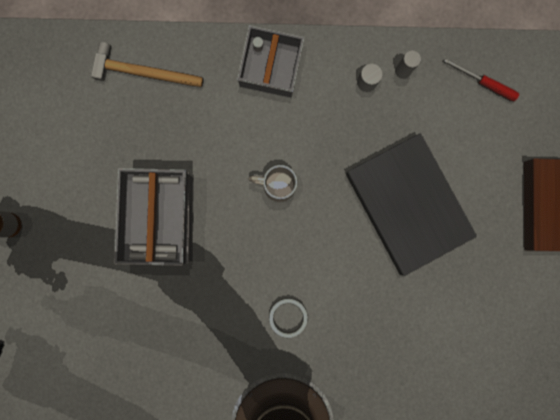

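View pics/scene0.png

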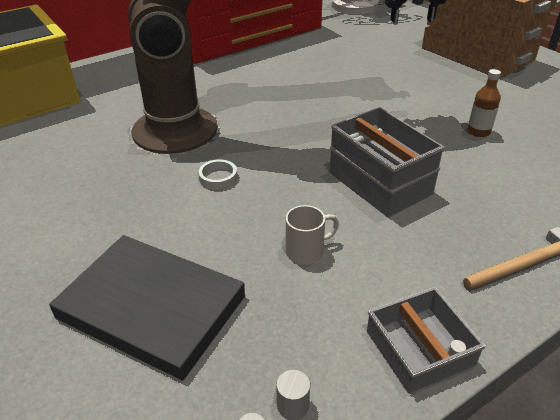

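```bash
cat > m.py <<'E'
from h import *
def rect(P,m,name):
    q=P[m]; r=cv2.minAreaRect((q[:,:2]*1000).astype(np.float32))
    print(name,len(q),'c',np.round(r[0],1),'size',np.round(r[1],1),'ang',round(r[2],2),'z',np.round(np.percentile(q[:,2],[5,50,95]),4)); return r
def comps(m,amin=100):
    n,l,s,_=cv2.connectedComponentsWithStats(m.astype(np.uint8)); return [l==i for i in range(1,n) if s[i,4]>amin]
E
python3 - <<'E'
from m import *
for n in('top0','scene0'):
    z=np.load(f'pics/{n}.npz'); P=cloud(z['d'],z); hsv=cv2.cvtColor(z['p'],cv2.COLOR_RGB2HSV)
    V=P[...,2]; X,Y=P[...,0],P[...,1]; ok=z['d']>0
    print(n,'bench z',np.median(V[ok&(abs(V)<.02)]))
    roi=ok&(X>.2)&(X<.9)&(abs(Y)<.55)
    for m in comps(roi&(abs(V-.13)<.005)&(Y>.1),60): rect(P,m,'rim')
    for m in comps(roi&(abs(V-.04)<.006)&(Y<-.05),1500): rect(P,m,'block')
    for m in comps(roi&(V>.03)&(abs(Y)<.15)): rect(P,m,'mug?')
    for m in comps(roi&(hsv[...,1]>120)&(hsv[...,0]<20)&(Y>.1)&(V>.1)): rect(P,m,'bar')
    for m in comps(roi&(V>.015)&(V<.11)&(Y>.15)&(X<.7)): rect(P,m,'side')
E
```

```text
top0 bench z 0.00021377361457368892
rim 1374 c [485.9 288.9] size [144.3 203.5] ang 89.27 z [0.1255 0.1286 0.1322]
block 9877 c [ 527.7 -301.6] size [280.1 201.7] ang 28.45 z [0.0367 0.0402 0.0434]
mug? 783 c [854.5  38.3] size [133.2 114.6] ang 78.86 z [0.0339 0.0519 0.0574]
mug? 448 c [576.9  22.4] size [101.8  74.9] ang 51.53 z [0.0353 0.0785 0.0922]
bar 618 c [483.9 287.9] size [ 14.7 188.4] ang 89.36 z [0.1208 0.1259 0.129 ]
side 2292 c [486.5 330. ] size [ 53.2 192.8] ang 89.65 z [0.0762 0.0804 0.1026]
side 2264 c [485.7 259.2] size [ 58.6 192.7] ang 89.6 z [0.076  0.08   0.0978]
side 623 c [487.  218.6] size [203.4   4.7] ang 0.3 z [0.0227 0.0732 0.1057]
scene0 bench z 0.000950814355484769
rim 1186 c [485.7 289.5] size [148.8 209.2] ang 89.49 z [0.1254 0.1286 0.1321]
block 14056 c [ 528.  -301.5] size [282.6 201.9] ang 28.54 z [0.0385 0.0409 0.043 ]
mug? 1809 c [578.4  21.6] size [100.5  78.2] ang 48.56 z [0.0347 0.0659 0.0908]
mug? 2513 c [854.6  39.1] size [138.  116.4] ang 79.73 z [0.0321 0.0496 0.0568]
bar 733 c [482.7 287.4] size [ 17.2 188.5] ang 89.23 z [0.1067 0.122  0.1282]
side 763 c [468.5 355.1] size [175.3  40.3] ang 10.86 z [0.0795 0.0947 0.1086]
side 749 c [468.  290.2] size [173.4  49.9] ang 9.11 z [0.0782 0.0818 0.1088]
side 3785 c [519.4 242.1] size [247.7 122.1] ang 35.16 z [0.0202 0.0653 0.1053]
```

>>> {"fn": "send_rows", "kwargs": {
  "plan": [
    {"travel": [-0.036, -0.018, -0.003], "rotation": [0, 0, 0], "jaw": 0.065},
    {"travel": [-0.036, -0.018, -0.003], "rotation": [0, 0, 0], "jaw": 0.065},
    {"travel": [-0.036, -0.018, -0.003], "rotation": [0, 0, 0], "jaw": 0.065},
    {"travel": [-0.036, -0.018, -0.003], "rotation": [0, 0, 0], "jaw": 0.065},
    {"travel": [-0.036, -0.018, -0.003], "rotation": [0, 0, 0], "jaw": 0.065},
    {"travel": [-0.036, -0.018, -0.003], "rotation": [0, 0, 0], "jaw": 0.065},
    {"travel": [-0.036, -0.018, -0.003], "rotation": [0, 0, 0], "jaw": 0.065},
    {"travel": [-0.036, -0.018, -0.003], "rotation": [0, 0, 0], "jaw": 0.065},
    {"travel": [-0.034, -0.018, -0.003], "rotation": [0, 0, 0], "jaw": 0.065},
    {"travel": [0, 0, 0], "rotation": [0, 0, 0.18], "jaw": 0.065},
    {"travel": [0, 0, 0], "rotation": [0, 0, 0.18], "jaw": 0.065},
    {"travel": [0, 0, 0], "rotation": [0, 0, 0.18], "jaw": 0.065}
  ]
}}

```text
time_s: 1.6
ee_pos: [0.4844, 0.2883, 0.2579]
eef_rot: [-0.0, 0.467, 0.884, -0.0]
contact_force: [-0.9, -0.5, -0.7]
width: 0.0652
grasp_force: 0.0
```

>>> {"fn": "send_rows", "kwargs": {
  "plan": [
    {"travel": [0, 0, 0], "rotation": [0, 0, 0.182], "jaw": 0.065},
    {"travel": [0, 0, 0], "rotation": [0, 0, 0.182], "jaw": 0.065},
    {"travel": [0, 0, 0], "rotation": [0, 0, 0.182], "jaw": 0.065},
    {"travel": [0, 0, 0], "rotation": [0, 0, 0.182], "jaw": 0.065},
    {"travel": [0, 0, 0], "rotation": [0, 0, 0.182], "jaw": 0.065},
    {"travel": [0, 0, 0], "rotation": [0, 0, 0.182], "jaw": 0.065},
    {"travel": [0, 0, 0], "rotation": [0, 0, 0.182], "jaw": 0.065},
    {"travel": [0, 0, 0], "rotation": [0, 0, 0.182], "jaw": 0.065},
    {"travel": [0, 0, 0], "rotation": [0, 0, 0.182], "jaw": 0.065},
    {"travel": [0, 0, 0], "rotation": [0, 0, 0.182], "jaw": 0.065},
    {"travel": [0, 0, 0], "rotation": [0, 0, 0.182], "jaw": 0.065},
    {"travel": [0, 0, 0], "rotation": [0, 0, 0.182], "jaw": 0.065}
  ]
}}

```text
time_s: 3.1
ee_pos: [0.4842, 0.2886, 0.2579]
eef_rot: [0.0, 1.0, -0.007, -0.0]
contact_force: [-0.0, -0.1, -0.6]
width: 0.0653
grasp_force: 0.0
```

```bash
cat >> h.py <<'E'
from scipy.spatial.transform import Rotation as Ro
def st():
    s=ctrl.read_state(); w,x,y,z=s['eef_rot']; R=Ro.from_quat([x,y,z,w]).as_matrix()
    print('t',round(s['time_s'],2),'p',np.round(s['ee_pos'],4),'yaw',round(np.degrees(np.arctan2(R[1,0],R[0,0])),2),'zax',np.round(R[:,2],4),'F',np.round(s['contact_force'],1),'M',np.round(s['moment'],2),'w',round(s['width'],4),'g',round(s['grasp_force'],1),'q7',round(s['qpos'][6],2))
    return s,R
def need(p,yaw):  # tool-frame shift (after no turn) and turn about tool z to get TCP at p, yaw deg, pointing down
    s,R=st(); y=np.radians(yaw)
    T=np.array([[np.cos(y),np.sin(y),0],[np.sin(y),-np.cos(y),0],[0,0,-1]])
    print('shift',np.round(R.T@(np.array(p)-s['ee_pos']),4),'turn',np.round(Ro.from_matrix(R.T@T).as_rotvec(),4))
E
python3 - <<'E'
from m import *
need([.485,.289,.26],-.6)
p,d,c=snap('wrist','w1')
E
```

```text
t 3.1 p [0.4842 0.2886 0.2579] yaw -0.81 zax [-6.e-04 -4.e-04 -1.e+00] F [-0.  -0.1 -0.6] M [-0.01  0.03  0.02] w 0.0653 g 0.0 q7 -2.02
shift [ 0.0008 -0.0005 -0.0021] turn [ 0.0004  0.0006 -0.0037]
```

View pics/w1.png

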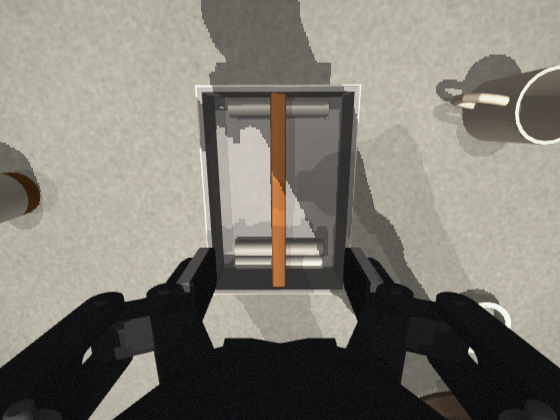

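>>> {"fn": "send_rows", "kwargs": {
  "plan": [
    {"travel": [0, 0, 0.025], "rotation": [0, 0, 0], "jaw": 0.065},
    {"travel": [0, 0, 0.025], "rotation": [0, 0, 0], "jaw": 0.065},
    {"travel": [0, 0, 0.025], "rotation": [0, 0, 0], "jaw": 0.065},
    {"travel": [0, 0, 0.025], "rotation": [0, 0, 0], "jaw": 0.065},
    {"travel": [0, 0, 0.025], "rotation": [0, 0, 0], "jaw": 0.065},
    {"travel": [0, 0, 0.02], "rotation": [0, 0, 0], "jaw": 0.065},
    {"travel": [0, 0, 0.015], "rotation": [0, 0, 0], "jaw": 0.065},
    {"travel": [0, 0, 0], "rotation": [0, 0, 0], "jaw": 0.03},
    {"travel": [0, 0, 0], "rotation": [0, 0, 0], "jaw": 0.02},
    {"travel": [0, 0, 0], "rotation": [0, 0, 0], "jaw": 0.005},
    {"travel": [0, 0, 0], "rotation": [0, 0, 0], "jaw": 0.005},
    {"travel": [0, 0, 0], "rotation": [0, 0, 0], "jaw": 0.005}
  ],
  "newtons": 90
}}

```text
time_s: 4.65
ee_pos: [0.4851, 0.2892, 0.0994]
eef_rot: [-0.001, 1.0, -0.004, 0.001]
contact_force: [-1.6, -1.0, 5.9]
width: 0.0125
grasp_force: 88.8
```

Run:
```python
from m import *
st()
```

```text
t 4.65 p [0.4851 0.2892 0.0994] yaw -0.46 zax [ 0.0015  0.0016 -1.    ] F [-1.6 -1.   5.9] M [-0.09  0.18  0.01] w 0.0125 g 88.8 q7 -1.89
```

>>> {"fn": "send_rows", "kwargs": {
  "plan": [
    {"travel": [0, 0, 0], "rotation": [0, 0, 0], "jaw": 0.005},
    {"travel": [0, 0, -0.005], "rotation": [0, 0, 0], "jaw": 0.005},
    {"travel": [0, 0, -0.01], "rotation": [0, 0, 0], "jaw": 0.005},
    {"travel": [0, 0, -0.015], "rotation": [0, 0, 0], "jaw": 0.005},
    {"travel": [0, 0, -0.02], "rotation": [0, 0, 0], "jaw": 0.005},
    {"travel": [0, 0, -0.025], "rotation": [0, 0, 0], "jaw": 0.005},
    {"travel": [0, 0, -0.02], "rotation": [0, 0, 0], "jaw": 0.005},
    {"travel": [0, 0, -0.01], "rotation": [0, 0, 0], "jaw": 0.005},
    {"travel": [0, 0, 0], "rotation": [0, 0, 0], "jaw": 0.005}
  ]
}}

```text
time_s: 5.78
ee_pos: [0.4847, 0.2888, 0.204]
eef_rot: [-0.001, 1.0, -0.004, 0.0]
contact_force: [-0.5, 0.5, -4.9]
width: 0.0125
grasp_force: 88.1
```

Run:
```python
from m import *
st()
p,d,c=snap('scene','s2'); snap('wrist','w2')
P=cloud(d,c)
# upper tray's rim: fit heights
X,Y,V=P[...,0],P[...,1],P[...,2]
m=(V>.19)&(V<.24)&(abs(X-.485)<.12)&(abs(Y-.289)<.09)
for n,g in(('far',m&(X>.575)),('near',m&(X<.395)),('right',m&(Y<.225)),('left',m&(Y>.352))):
    if g.any(): print(n,g.sum(),np.round(np.percentile(V[g],[50,90,97]),4))
cv2.imwrite('pics/s2w.png',np.hstack([cv2.resize(p[60:300,260:520,::-1],(400,369)),cv2.resize(cv2.imread('pics/w2.png'),(400,369))]))
```

```text
t 5.78 p [0.4847 0.2888 0.204 ] yaw -0.46 zax [ 9.e-04  1.e-03 -1.e+00] F [-0.5  0.5 -4.9] M [ 0.    0.04 -0.01] w 0.0125 g 88.1 q7 -1.97
far 1124 [0.2155 0.2344 0.2358]
near 385 [0.2231 0.2346 0.236 ]
right 1531 [0.2151 0.2343 0.2358]
left 775 [0.2167 0.2337 0.2358]
```

View pics/s2w.png

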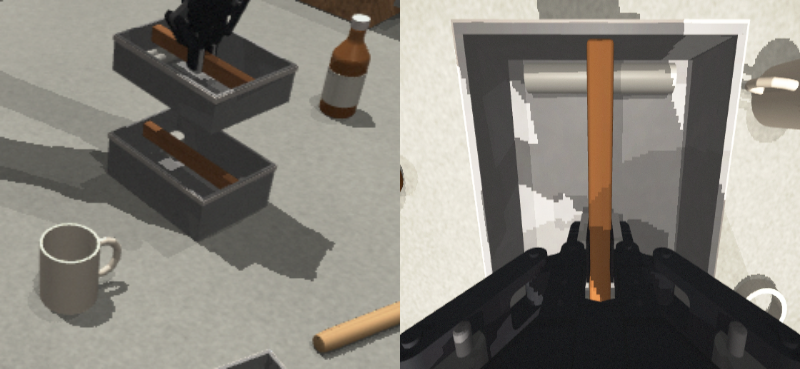

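>>> {"fn": "send_rows", "kwargs": {
  "plan": [
    {"travel": [0.002, 0.02, 0], "rotation": [0, 0, 0], "jaw": 0.005},
    {"travel": [0.003, 0.035, 0], "rotation": [0, 0, 0], "jaw": 0.005},
    {"travel": [0.004, 0.05, 0], "rotation": [0, 0, 0], "jaw": 0.005},
    {"travel": [0.004, 0.05, 0], "rotation": [0, 0, 0], "jaw": 0.005},
    {"travel": [0.004, 0.05, 0], "rotation": [0, 0, 0], "jaw": 0.005},
    {"travel": [0.004, 0.05, 0], "rotation": [0, 0, 0], "jaw": 0.005},
    {"travel": [0.004, 0.05, 0], "rotation": [0, 0, 0], "jaw": 0.005},
    {"travel": [0.004, 0.05, 0], "rotation": [0, 0, 0], "jaw": 0.005},
    {"travel": [0.004, 0.05, 0], "rotation": [0, 0, 0], "jaw": 0.005},
    {"travel": [0.004, 0.05, 0], "rotation": [0, 0, 0], "jaw": 0.005},
    {"travel": [0.004, 0.05, 0], "rotation": [0, 0, 0], "jaw": 0.005},
    {"travel": [0.004, 0.05, 0], "rotation": [0, 0, 0], "jaw": 0.005}
  ]
}}

```text
time_s: 7.38
ee_pos: [0.5237, -0.269, 0.2027]
eef_rot: [-0.0, 1.0, -0.004, -0.001]
contact_force: [0.8, 0.4, -4.1]
width: 0.0126
grasp_force: 88.0
```

>>> {"fn": "send_rows", "kwargs": {
  "plan": [
    {"travel": [0.002, 0.025, 0], "rotation": [0, 0, 0], "jaw": 0.005},
    {"travel": [0.001, 0.01, 0], "rotation": [0, 0, -0.05], "jaw": 0.005},
    {"travel": [0, 0, 0], "rotation": [0, 0, -0.1], "jaw": 0.005},
    {"travel": [0, 0, 0], "rotation": [0, 0, -0.1], "jaw": 0.005},
    {"travel": [0, 0, 0], "rotation": [0, 0, -0.1], "jaw": 0.005},
    {"travel": [0, 0, 0], "rotation": [0, 0, -0.1], "jaw": 0.005},
    {"travel": [0, 0, 0], "rotation": [0, 0, -0.055], "jaw": 0.005},
    {"travel": [0, 0, 0], "rotation": [0, 0, 0], "jaw": 0.005},
    {"travel": [0, 0, 0], "rotation": [0, 0, 0], "jaw": 0.005}
  ]
}}

```text
time_s: 8.5
ee_pos: [0.5269, -0.3021, 0.2029]
eef_rot: [-0.0, 0.97, 0.245, -0.0]
contact_force: [-0.5, 0.0, -5.2]
width: 0.0123
grasp_force: 88.4
```

Run:
```python
from m import *
need([.528,-.3015,.0644],28.5)
# deep tray now exposed, arm out of the way; also the tray in hand
for n in('top','scene'):
    p,d,c=snap(n,n+'3'); P=cloud(d,c); X,Y,V=P[...,0],P[...,1],P[...,2]; hsv=cv2.cvtColor(p,cv2.COLOR_RGB2HSV)
    near=(abs(X-.485)<.14)&(abs(Y-.289)<.11)
    rect(P,near&(abs(V-.075)<.006),'deep rim')
    for m in comps(near&(hsv[...,1]>120)&(hsv[...,0]<20)&(V>.06),60): rect(P,m,'deep bar')
    h=(abs(X-.528)<.17)&(abs(Y+.3015)<.15)
    for m in comps(h&(abs(V-.232)<.008),40): rect(P,m,'held rim')
    for m in comps((V>.03)&(V<.12)&(abs(Y)<.12)&(abs(X-.577)<.12)): rect(P,m,'mug')
```

```text
t 8.5 p [ 0.5269 -0.3021  0.2029] yaw 28.35 zax [-9.e-04  2.e-04 -1.e+00] F [-0.5  0.  -5.2] M [0.01 0.   0.01] w 0.0123 g 88.4 q7 -0.37
shift [0.0013 0.     0.1385] turn [-0.0006  0.0007 -0.0026]
deep rim 1295 c [487.  288.9] size [202.9 144.5] ang 0.71 z [0.0695 0.0734 0.0775]
deep bar 549 c [485.7 288.6] size [187.5  15. ] ang 0.65 z [0.0665 0.0705 0.0738]
held rim 1151 c [ 527.9 -302.9] size [203.4 145.5] ang 28.36 z [0.2257 0.2316 0.2355]
held rim 208 c [ 483.7 -325.8] size [57.3 15.3] ang 27.29 z [0.2257 0.2291 0.2316]
mug 450 c [564.3  24.4] size [ 75.1 101.9] ang 18.91 z [0.0351 0.0791 0.092 ]
deep rim 1260 c [487.4 288.3] size [206.2 149.1] ang 0.48 z [0.0696 0.0731 0.0771]
deep bar 522 c [485.3 287.3] size [187.  19.] ang 1.3 z [0.0614 0.0703 0.0736]
held rim 2691 c [ 528.2 -302.6] size [206.  145.8] ang 28.59 z [0.2255 0.2314 0.2354]
mug 1808 c [566.2  23.6] size [ 74.8 104.4] ang 18.66 z [0.0347 0.0661 0.0908]
```

View pics/top3.png

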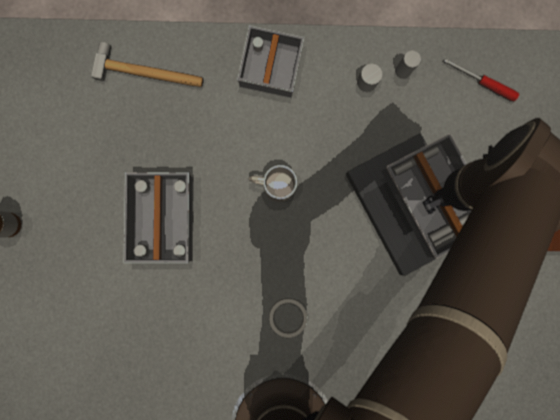

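>>> {"fn": "send_rows", "kwargs": {
  "plan": [
    {"travel": [0.0005, -0.001, 0.015], "rotation": [0, 0, -0.002], "jaw": 0.005},
    {"travel": [0, 0, 0.025], "rotation": [0, 0, 0], "jaw": 0.005},
    {"travel": [0, 0, 0.025], "rotation": [0, 0, 0], "jaw": 0.005},
    {"travel": [0, 0, 0.025], "rotation": [0, 0, 0], "jaw": 0.005},
    {"travel": [0, 0, 0.02], "rotation": [0, 0, 0], "jaw": 0.005},
    {"travel": [0, 0, 0.012], "rotation": [0, 0, 0], "jaw": 0.005},
    {"travel": [0, 0, 0.006], "rotation": [0, 0, 0], "jaw": 0.005},
    {"travel": [0, 0, 0.003], "rotation": [0, 0, 0], "jaw": 0.005},
    {"travel": [0, 0, 0], "rotation": [0, 0, 0], "jaw": 0.005}
  ]
}}

```text
time_s: 9.72
ee_pos: [0.5279, -0.3008, 0.0727]
eef_rot: [0.0, 0.969, 0.247, 0.0]
contact_force: [0.2, -0.7, -5.2]
width: 0.0123
grasp_force: 88.3
```

>>> {"fn": "send_rows", "kwargs": {
  "plan": [
    {"travel": [0, 0, 0.002], "rotation": [0, 0, 0], "jaw": 0.005},
    {"travel": [0, 0, 0.002], "rotation": [0, 0, 0], "jaw": 0.005},
    {"travel": [0, 0, 0.001], "rotation": [0, 0, 0], "jaw": 0.005},
    {"travel": [0, 0, 0.001], "rotation": [0, 0, 0], "jaw": 0.005},
    {"travel": [0, 0, 0], "rotation": [0, 0, 0], "jaw": 0.005}
  ]
}}

```text
time_s: 10.35
ee_pos: [0.5276, -0.3006, 0.0662]
eef_rot: [-0.0, 0.969, 0.247, -0.0]
contact_force: [-0.3, -0.3, -5.3]
width: 0.0126
grasp_force: 88.3
```

>>> {"fn": "send_rows", "kwargs": {
  "plan": [
    {"travel": [-0.001, 0, 0.001], "rotation": [0, 0, 0], "jaw": 0.005},
    {"travel": [0, 0, 0.001], "rotation": [0, 0, 0], "jaw": 0.005},
    {"travel": [0, 0, 0], "rotation": [0, 0, 0], "jaw": 0.005}
  ]
}}

```text
time_s: 10.72
ee_pos: [0.5266, -0.3012, 0.0645]
eef_rot: [-0.0, 0.969, 0.247, 0.0]
contact_force: [-0.9, -0.0, -0.8]
width: 0.0125
grasp_force: 89.0
```

>>> {"fn": "send_rows", "kwargs": {
  "plan": [
    {"travel": [0, 0, 0.0005], "rotation": [0, 0, 0], "jaw": 0.005},
    {"travel": [0, 0, 0], "rotation": [0, 0, 0], "jaw": 0.005},
    {"travel": [0, 0, 0], "rotation": [0, 0, 0], "jaw": 0.018},
    {"travel": [0, 0, 0], "rotation": [0, 0, 0], "jaw": 0.03},
    {"travel": [0, 0, 0], "rotation": [0, 0, 0], "jaw": 0.06},
    {"travel": [0, 0, 0], "rotation": [0, 0, 0], "jaw": 0.06},
    {"travel": [0, 0, -0.015], "rotation": [0, 0, 0], "jaw": 0.06},
    {"travel": [0, 0, -0.03], "rotation": [0, 0, 0], "jaw": 0.06},
    {"travel": [0, 0, -0.04], "rotation": [0, 0, 0], "jaw": 0.06},
    {"travel": [0, 0, -0.04], "rotation": [0, 0, 0], "jaw": 0.06},
    {"travel": [0, 0, -0.02], "rotation": [0, 0, 0], "jaw": 0.06}
  ]
}}

```text
time_s: 12.1
ee_pos: [0.5274, -0.3019, 0.2124]
eef_rot: [0.001, 0.969, 0.247, 0.002]
contact_force: [0.6, -0.7, 0.2]
width: 0.06
grasp_force: 0.0
```

Run:
```python
from m import *
need([.486,.2885,.21],.6)
```

```text
t 12.1 p [ 0.5274 -0.3019  0.2124] yaw 28.55 zax [ 0.0036 -0.0015 -1.    ] F [ 0.6 -0.7  0.2] M [-0.03 -0.06  0.01] w 0.06 g 0.0 q7 -0.38
shift [ 0.2458 -0.5384  0.0013] turn [ 0.0024 -0.0032  0.4879]
```

>>> {"fn": "send_rows", "kwargs": {
  "plan": [
    {"travel": [0.0102, -0.0224, 0], "rotation": [0, 0, 0], "jaw": 0.06},
    {"travel": [0.0205, -0.0449, 0], "rotation": [0, 0, 0], "jaw": 0.06},
    {"travel": [0.0205, -0.0449, 0], "rotation": [0, 0, 0], "jaw": 0.06},
    {"travel": [0.0205, -0.0449, 0], "rotation": [0, 0, 0], "jaw": 0.06},
    {"travel": [0.0205, -0.0449, 0], "rotation": [0, 0, 0], "jaw": 0.06},
    {"travel": [0.0205, -0.0449, 0], "rotation": [0, 0, 0], "jaw": 0.06},
    {"travel": [0.0205, -0.0449, 0], "rotation": [0, 0, 0], "jaw": 0.06},
    {"travel": [0.0205, -0.0449, 0], "rotation": [0, 0, 0], "jaw": 0.06},
    {"travel": [0.0205, -0.0449, 0], "rotation": [0, 0, 0], "jaw": 0.06},
    {"travel": [0.0205, -0.0449, 0], "rotation": [0, 0, 0], "jaw": 0.06},
    {"travel": [0.0205, -0.0449, 0], "rotation": [0, 0, 0], "jaw": 0.06},
    {"travel": [0.0205, -0.0449, 0], "rotation": [0, 0, 0], "jaw": 0.06}
  ]
}}

```text
time_s: 13.6
ee_pos: [0.4868, 0.2665, 0.2101]
eef_rot: [-0.0, 0.969, 0.247, 0.001]
contact_force: [0.7, -0.2, 0.3]
width: 0.0603
grasp_force: 0.0
```

>>> {"fn": "send_rows", "kwargs": {
  "plan": [
    {"travel": [0.0102, -0.0224, 0], "rotation": [0, 0, 0], "jaw": 0.06},
    {"travel": [0, 0, 0], "rotation": [0, 0, 0.122], "jaw": 0.06},
    {"travel": [0, 0, 0], "rotation": [0, 0, 0.122], "jaw": 0.06},
    {"travel": [0, 0, 0], "rotation": [0, 0, 0.122], "jaw": 0.06},
    {"travel": [0, 0, 0], "rotation": [0, 0, 0.122], "jaw": 0.06},
    {"travel": [0, 0, 0], "rotation": [0, 0, 0], "jaw": 0.06}
  ]
}}

```text
time_s: 14.35
ee_pos: [0.4854, 0.2888, 0.2094]
eef_rot: [0.0, 1.0, 0.005, 0.0]
contact_force: [0.0, 0.9, 0.8]
width: 0.0602
grasp_force: 0.0
```

Run:
```python
from m import *
need([.486,.2885,.0444],.6)
for n in('top','scene'):
    p,d,c=snap(n,n+'4'); P=cloud(d,c); X,Y,V=P[...,0],P[...,1],P[...,2]
    h=(abs(X-.528)<.15)&(abs(Y+.3015)<.15)
    for m in comps(h&(abs(V-.094)<.006),40): rect(P,m,'placed rim')
    for m in comps(h&(abs(V-.04)<.006),600): rect(P,m,'blk')
a=np.load('pics/scene0.npz')['p'][190:280,270:350].astype(int);b=np.load('pics/scene4.npz')['p'][190:280,270:350].astype(int)
print('mug diff',np.abs(a-b).mean())
```

```text
t 14.35 p [0.4854 0.2888 0.2094] yaw 0.59 zax [ 6.e-04 -1.e-04 -1.e+00] F [0.  0.9 0.8] M [ 0.03 -0.02  0.04] w 0.0602 g 0.0 q7 -1.99
shift [0.0005 0.0002 0.165 ] turn [ 0.0001 -0.0006 -0.0001]
placed rim 1403 c [ 527.8 -302.4] size [203.2 145.9] ang 28.57 z [0.089  0.0932 0.0975]
blk 3612 c [ 527.6 -301.5] size [280.3 201.7] ang 28.6 z [0.0365 0.04   0.0436]
blk 983 c [ 549.  -341.5] size [192.2  45.9] ang 28.48 z [0.0408 0.0437 0.0458]
blk 1050 c [ 517.1 -278.3] size [155.1  54.1] ang 28.06 z [0.0403 0.0436 0.0456]
placed rim 2538 c [ 527.4 -301.6] size [206.6 145.4] ang 28.42 z [0.0888 0.0932 0.0973]
blk 670 c [ 493.3 -259.7] size [149.4  30.9] ang 28.42 z [0.0427 0.0446 0.0458]
blk 4946 c [ 528.1 -301.9] size [282.5 200.8] ang 28.76 z [0.0376 0.0408 0.0434]
blk 1151 c [ 534.  -313.6] size [130.6  46.6] ang 28.33 z [0.0428 0.0446 0.0458]
mug diff 7.217962962962963
```

>>> {"fn": "send_rows", "kwargs": {
  "plan": [
    {"travel": [0.0005, 0, 0.025], "rotation": [0, 0, 0], "jaw": 0.06},
    {"travel": [0, 0, 0.025], "rotation": [0, 0, 0], "jaw": 0.06},
    {"travel": [0, 0, 0.025], "rotation": [0, 0, 0], "jaw": 0.06},
    {"travel": [0, 0, 0.025], "rotation": [0, 0, 0], "jaw": 0.06},
    {"travel": [0, 0, 0.025], "rotation": [0, 0, 0], "jaw": 0.06},
    {"travel": [0, 0, 0.02], "rotation": [0, 0, 0], "jaw": 0.06},
    {"travel": [0, 0, 0.02], "rotation": [0, 0, 0], "jaw": 0.06},
    {"travel": [0, 0, 0], "rotation": [0, 0, 0], "jaw": 0.03},
    {"travel": [0, 0, 0], "rotation": [0, 0, 0], "jaw": 0.02},
    {"travel": [0, 0, 0], "rotation": [0, 0, 0], "jaw": 0.005},
    {"travel": [0, 0, 0], "rotation": [0, 0, 0], "jaw": 0.005},
    {"travel": [0, 0, 0], "rotation": [0, 0, 0], "jaw": 0.005}
  ],
  "newtons": 90
}}

```text
time_s: 15.95
ee_pos: [0.4862, 0.2899, 0.045]
eef_rot: [-0.001, 1.0, 0.006, 0.001]
contact_force: [-0.4, -1.6, 7.4]
width: 0.0124
grasp_force: 88.6
```

Run:
```python
from m import *
st()
```

```text
t 15.95 p [0.4862 0.2899 0.045 ] yaw 0.63 zax [ 0.0014  0.0012 -1.    ] F [-0.4 -1.6  7.4] M [-0.28  0.26 -0.06] w 0.0124 g 88.6 q7 -1.87
```

>>> {"fn": "send_rows", "kwargs": {
  "plan": [
    {"travel": [0, 0, 0], "rotation": [0, 0, 0], "jaw": 0.005},
    {"travel": [0, 0, -0.005], "rotation": [0, 0, 0], "jaw": 0.005},
    {"travel": [0, 0, -0.01], "rotation": [0, 0, 0], "jaw": 0.005},
    {"travel": [0, 0, -0.02], "rotation": [0, 0, 0], "jaw": 0.005},
    {"travel": [0, 0, -0.03], "rotation": [0, 0, 0], "jaw": 0.005},
    {"travel": [0, 0, -0.03], "rotation": [0, 0, 0], "jaw": 0.005},
    {"travel": [0, 0, -0.03], "rotation": [0, 0, 0], "jaw": 0.005},
    {"travel": [0, 0, -0.03], "rotation": [0, 0, 0], "jaw": 0.005},
    {"travel": [0, 0, -0.015], "rotation": [0, 0, 0], "jaw": 0.005},
    {"travel": [0, 0, -0.005], "rotation": [0, 0, 0], "jaw": 0.005},
    {"travel": [0, 0, 0], "rotation": [0, 0, 0], "jaw": 0.005}
  ]
}}

```text
time_s: 17.32
ee_pos: [0.4851, 0.2895, 0.2182]
eef_rot: [0.0, 1.0, 0.005, -0.0]
contact_force: [-0.4, 0.5, -4.6]
width: 0.0125
grasp_force: 88.3
```

Run:
```python
from m import *
need([.5268,-.3012,.215],28.5)
p,d,c=snap('scene','s5')
P=cloud(d,c); X,Y,V=P[...,0],P[...,1],P[...,2]
m=(V>.19)&(V<.27)&(abs(X-.485)<.12)&(abs(Y-.289)<.09)
for n,g in(('far',m&(X>.575)),('near',m&(X<.395)),('right',m&(Y<.225)),('left',m&(Y>.352))):
    if g.any(): print(n,g.sum(),np.round(np.percentile(V[g],[90,97]),4))
```

```text
t 17.32 p [0.4851 0.2895 0.2182] yaw 0.63 zax [-7.e-04 -5.e-04 -1.e+00] F [-0.4  0.5 -4.6] M [-0.05  0.09  0.  ] w 0.0125 g 88.3 q7 -1.99
shift [0.0352 0.5911 0.0035] turn [ 3.000e-04  8.000e-04 -4.864e-01]
far 1437 [0.247 0.249]
near 447 [0.2481 0.2495]
right 1999 [0.2469 0.2489]
left 872 [0.2472 0.2491]
```

View pics/s5.png

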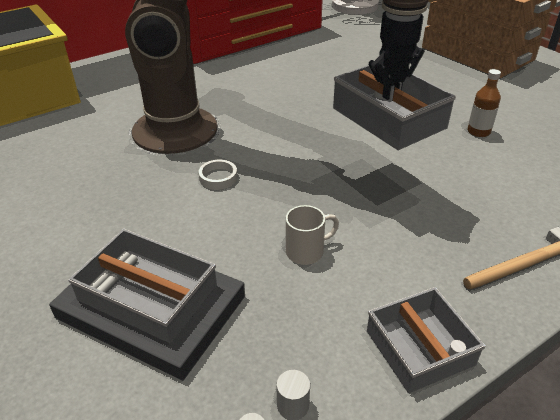

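The deep tray is held level. The mug hasn't moved (305,235), and the shallow tray is centred on the block (145,285).

>>> {"fn": "send_rows", "kwargs": {
  "plan": [
    {"travel": [0.001, 0.02, 0], "rotation": [0, 0, 0], "jaw": 0.005},
    {"travel": [0.002, 0.035, 0], "rotation": [0, 0, 0], "jaw": 0.005},
    {"travel": [0.003, 0.05, 0], "rotation": [0, 0, 0], "jaw": 0.005},
    {"travel": [0.003, 0.05, 0], "rotation": [0, 0, 0], "jaw": 0.005},
    {"travel": [0.003, 0.05, 0], "rotation": [0, 0, 0], "jaw": 0.005},
    {"travel": [0.003, 0.05, 0], "rotation": [0, 0, 0], "jaw": 0.005},
    {"travel": [0.003, 0.05, 0], "rotation": [0, 0, 0], "jaw": 0.005},
    {"travel": [0.003, 0.05, 0], "rotation": [0, 0, 0], "jaw": 0.005},
    {"travel": [0.003, 0.05, 0], "rotation": [0, 0, 0], "jaw": 0.005},
    {"travel": [0.003, 0.05, 0], "rotation": [0, 0, 0], "jaw": 0.005},
    {"travel": [0.003, 0.05, 0], "rotation": [0, 0, 0], "jaw": 0.005},
    {"travel": [0.003, 0.05, 0], "rotation": [0, 0, 0], "jaw": 0.005}
  ]
}}

```text
time_s: 18.88
ee_pos: [0.5233, -0.2672, 0.218]
eef_rot: [-0.0, 1.0, 0.005, -0.001]
contact_force: [1.0, 0.3, -4.9]
width: 0.0125
grasp_force: 88.2
```

>>> {"fn": "send_rows", "kwargs": {
  "plan": [
    {"travel": [0.001, 0.025, 0], "rotation": [0, 0, 0], "jaw": 0.005},
    {"travel": [0.001, 0.011, 0], "rotation": [0, 0, -0.05], "jaw": 0.005},
    {"travel": [0, 0, 0], "rotation": [0, 0, -0.1], "jaw": 0.005},
    {"travel": [0, 0, 0], "rotation": [0, 0, -0.1], "jaw": 0.005},
    {"travel": [0, 0, 0], "rotation": [0, 0, -0.1], "jaw": 0.005},
    {"travel": [0, 0, 0], "rotation": [0, 0, -0.1], "jaw": 0.005},
    {"travel": [0, 0, 0], "rotation": [0, 0, -0.036], "jaw": 0.005},
    {"travel": [0, 0, 0], "rotation": [0, 0, 0], "jaw": 0.005},
    {"travel": [0, 0, 0.02], "rotation": [0, 0, 0], "jaw": 0.005},
    {"travel": [0, 0, 0.02], "rotation": [0, 0, 0], "jaw": 0.005},
    {"travel": [0, 0, 0.005], "rotation": [0, 0, 0], "jaw": 0.005},
    {"travel": [0, 0, 0], "rotation": [0, 0, 0], "jaw": 0.005}
  ]
}}

```text
time_s: 20.38
ee_pos: [0.5268, -0.3011, 0.1738]
eef_rot: [-0.0, 0.969, 0.245, -0.0]
contact_force: [0.4, -0.6, -4.3]
width: 0.0129
grasp_force: 88.4
```

```bash
cat > cmp.py <<'E'
from m import *
import sys
def go(zr,tag):
    s,R=st(); y=np.radians(28.5)
    u=np.array([np.cos(y),np.sin(y)]); w=np.array([-u[1],u[0]])
    for n in('top','scene'):
        p,d,c=snap(n,n+tag); P=cloud(d,c); X,Y,V=P[...,0],P[...,1],P[...,2]
        D=P[...,:2]-np.array([.528,-.302]); h=(abs(D@u)<.12)&(abs(D@w)<.09)
        for z,l in((.094,'low'),(zr,'high')):
            for m in comps(h&(abs(V-z)<.006),300): rect(P,m,n+' '+l)
        # vertical side walls: offsets of the four faces for both trays, by height bands
        for (a,b,l) in((.05,.09,'shallow'),(zr-.065,zr-.01,'deep')):
            h2=(abs(D@u)<.13)&(abs(D@w)<.1)&(V>a)&(V<b); out=[]
            for ax,o,lim in((u,w,.1),(w,u,.07)):
                for sg in(1,-1):
                    g=h2&(abs(D@ax*sg-lim)<.008)&(abs(D@o)<(.06 if lim==.1 else .09))
                    if g.sum()>150:
                        k=np.polyfit((D@o)[g],(D@ax)[g]*1000,1); out.append((('u','w')[lim==.07]+'+-'[sg<0],int(g.sum()),round(np.median((D@ax)[g])*1000,1),'ang',round(np.degrees(np.arctan(k[0]/1000)),2)))
            print(n,l,out)
go(float(sys.argv[1]),sys.argv[2])
E
python3 cmp.py .2025 6
```

```text
t 20.38 p [ 0.5268 -0.3011  0.1738] yaw 28.42 zax [-5.e-04 -1.e-04 -1.e+00] F [ 0.4 -0.6 -4.3] M [ 0.02 -0.01 -0.02] w 0.0129 g 88.4 q7 -0.37
top low 301 c [ 495.4 -243.1] size [201.9  12. ] ang 28.2 z [0.0896 0.0945 0.098 ]
top high 993 c [ 527.7 -301.7] size [203.6 145.2] ang 28.55 z [0.1975 0.2022 0.2058]
top shallow [('w+', 289, np.float64(70.0), 'ang', np.float64(0.02))]
top deep [('w+', 592, np.float64(70.2), 'ang', np.float64(-0.04)), ('w-', 288, np.float64(-65.7), 'ang', np.float64(-0.32))]
scene low 1147 c [ 527.6 -302.3] size [205.8 144.5] ang 28.71 z [0.089  0.0946 0.0974]
scene high 2394 c [ 527.2 -302. ] size [207.1 145.8] ang 28.72 z [0.1975 0.2026 0.2063]
scene shallow [('u+', 723, np.float64(99.7), 'ang', np.float64(0.03)), ('w-', 1063, np.float64(-69.2), 'ang', np.float64(-0.03))]
scene deep [('u+', 1309, np.float64(100.0), 'ang', np.float64(0.06)), ('u-', 558, np.float64(-96.1), 'ang', np.float64(-0.03)), ('w+', 1069, np.float64(66.7), 'ang', np.float64(-0.01)), ('w-', 1931, np.float64(-69.3), 'ang', np.float64(-0.03))]
```

>>> {"fn": "send_rows", "kwargs": {
  "plan": [
    {"travel": [0, 0, 0.01], "rotation": [0, 0, 0], "jaw": 0.005},
    {"travel": [0, 0, 0.01], "rotation": [0, 0, 0], "jaw": 0.005},
    {"travel": [0, 0, 0.006], "rotation": [0, 0, 0], "jaw": 0.005},
    {"travel": [0, 0, 0.002], "rotation": [0, 0, 0], "jaw": 0.005},
    {"travel": [0, 0, 0], "rotation": [0, 0, 0], "jaw": 0.005},
    {"travel": [0, 0, 0], "rotation": [0, 0, 0], "jaw": 0.005}
  ]
}}

```text
time_s: 21.22
ee_pos: [0.527, -0.3011, 0.146]
eef_rot: [0.0, 0.969, 0.246, 0.0]
contact_force: [-0.1, 1.5, -4.9]
width: 0.0121
grasp_force: 88.5
```

```bash
python3 cmp.py .1745 7
```

```text
t 21.23 p [ 0.527  -0.3011  0.146 ] yaw 28.46 zax [ 4.e-04 -2.e-04 -1.e+00] F [-0.1  1.5 -4.9] M [-0.   -0.   -0.03] w 0.0121 g 88.5 q7 -0.35
top high 923 c [ 528.4 -301.8] size [202.9 145.5] ang 28.36 z [0.1699 0.1744 0.1783]
top shallow [('w+', 294, np.float64(70.2), 'ang', np.float64(-0.01))]
top deep [('w+', 546, np.float64(70.1), 'ang', np.float64(-0.01)), ('w-', 268, np.float64(-66.0), 'ang', np.float64(0.0))]
scene low 904 c [ 578.1 -326.5] size [247.4 120.8] ang 63.53 z [0.0891 0.0947 0.0975]
scene high 2317 c [ 528.2 -301.5] size [206.7 145.7] ang 28.72 z [0.1695 0.1745 0.178 ]
scene shallow [('u+', 735, np.float64(99.6), 'ang', np.float64(0.04)), ('w-', 1057, np.float64(-69.1), 'ang', np.float64(0.02))]
scene deep [('u+', 1228, np.float64(100.0), 'ang', np.float64(-0.02)), ('u-', 545, np.float64(-95.9), 'ang', np.float64(0.05)), ('w+', 1014, np.float64(66.9), 'ang', np.float64(0.04)), ('w-', 1814, np.float64(-69.1), 'ang', np.float64(-0.01))]
```

Aligned to within about 0.4 mm, with some 6 mm left to go down.

>>> {"fn": "send_rows", "kwargs": {
  "plan": [
    {"travel": [-0.0004, 0, 0.002], "rotation": [0, 0, 0], "jaw": 0.005},
    {"travel": [0, 0, 0.0015], "rotation": [0, 0, 0], "jaw": 0.005},
    {"travel": [0, 0, 0.001], "rotation": [0, 0, 0], "jaw": 0.005},
    {"travel": [0, 0, 0.001], "rotation": [0, 0, 0], "jaw": 0.005},
    {"travel": [0, 0, 0], "rotation": [0, 0, 0], "jaw": 0.005}
  ]
}}

```text
time_s: 21.95
ee_pos: [0.5265, -0.3011, 0.1402]
eef_rot: [-0.0, 0.969, 0.246, -0.0]
contact_force: [-0.5, -0.1, -4.9]
width: 0.0125
grasp_force: 88.7
```

>>> {"fn": "send_rows", "kwargs": {
  "plan": [
    {"travel": [0, 0, 0.0007], "rotation": [0, 0, 0], "jaw": 0.005},
    {"travel": [0, 0, 0], "rotation": [0, 0, 0], "jaw": 0.005}
  ]
}}

```text
time_s: 22.2
ee_pos: [0.5266, -0.3012, 0.1401]
eef_rot: [-0.0, 0.969, 0.246, 0.0]
contact_force: [-1.5, 1.7, 1.0]
width: 0.0123
grasp_force: 89.5
```

>>> {"fn": "send_rows", "kwargs": {
  "plan": [
    {"travel": [0, 0, 0.0005], "rotation": [0, 0, 0], "jaw": 0.005},
    {"travel": [0, 0, 0], "rotation": [0, 0, 0], "jaw": 0.005}
  ]
}}

```text
time_s: 22.45
ee_pos: [0.5266, -0.3012, 0.14]
eef_rot: [-0.0, 0.969, 0.246, 0.0]
contact_force: [-3.8, 2.9, 6.8]
width: 0.0124
grasp_force: 90.4
```

>>> {"fn": "send_rows", "kwargs": {
  "plan": [
    {"travel": [0, 0, -0.0005], "rotation": [0, 0, 0], "jaw": 0.005},
    {"travel": [0, 0, 0], "rotation": [0, 0, 0], "jaw": 0.016},
    {"travel": [0, 0, 0], "rotation": [0, 0, 0], "jaw": 0.025},
    {"travel": [0, 0, 0], "rotation": [0, 0, 0], "jaw": 0.06},
    {"travel": [0, 0, 0], "rotation": [0, 0, 0], "jaw": 0.06},
    {"travel": [0, 0, 0], "rotation": [0, 0, 0], "jaw": 0.06},
    {"travel": [0, 0, -0.015], "rotation": [0, 0, 0], "jaw": 0.06},
    {"travel": [0, 0, -0.03], "rotation": [0, 0, 0], "jaw": 0.06},
    {"travel": [0, 0, -0.04], "rotation": [0, 0, 0], "jaw": 0.06},
    {"travel": [0, 0, -0.04], "rotation": [0, 0, 0], "jaw": 0.06},
    {"travel": [0, 0, -0.015], "rotation": [0, 0, 0], "jaw": 0.06},
    {"travel": [0, 0, 0], "rotation": [0, 0, 0], "jaw": 0.06}
  ]
}}

```text
time_s: 23.95
ee_pos: [0.5268, -0.3014, 0.2807]
eef_rot: [0.001, 0.969, 0.246, 0.001]
contact_force: [-0.6, -0.2, -0.7]
width: 0.06
grasp_force: 0.0
```

```bash
python3 cmp.py .1685 8
```

```text
t 23.95 p [ 0.5268 -0.3014  0.2807] yaw 28.47 zax [ 2.1e-03 -5.0e-04 -1.0e+00] F [-0.6 -0.2 -0.7] M [-0.    0.01  0.01] w 0.06 g 0.0 q7 -0.42
top low 1193 c [ 518.9 -285.8] size [192.1  55. ] ang 28.29 z [0.0957 0.0984 0.0998]
top low 329 c [ 578.2 -330.4] size [74.6 37.3] ang 28.5 z [0.0958 0.0984 0.0998]
top high 1535 c [ 527.5 -301.6] size [203.5 144.8] ang 28.25 z [0.1636 0.1681 0.1723]
top shallow [('w+', 288, np.float64(70.2), 'ang', np.float64(0.01))]
top deep [('u-', 189, np.float64(-96.2), 'ang', np.float64(-0.04)), ('w+', 536, np.float64(70.3), 'ang', np.float64(-0.05)), ('w-', 604, np.float64(-65.8), 'ang', np.float64(-0.0))]
scene low 751 c [ 502.9 -311.5] size [145.1  45.7] ang 28.54 z [0.0975 0.0991 0.0999]
scene low 829 c [ 579.1 -327.2] size [248. 117.] ang 63.71 z [0.0889 0.0945 0.0994]
scene high 2839 c [ 527.4 -301.3] size [206.2 146.6] ang 28.33 z [0.1634 0.168  0.172 ]
scene shallow [('u+', 718, np.float64(99.6), 'ang', np.float64(-0.05)), ('w-', 1061, np.float64(-69.2), 'ang', np.float64(0.03))]
scene deep [('u+', 1205, np.float64(99.5), 'ang', np.float64(-0.06)), ('u-', 751, np.float64(-96.4), 'ang', np.float64(-0.06)), ('w+', 1482, np.float64(67.0), 'ang', np.float64(-0.02)), ('w-', 1786, np.float64(-69.0), 'ang', np.float64(0.01))]
```

View pics/scene8.png

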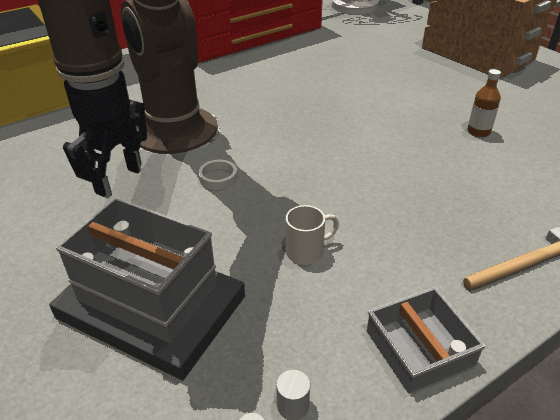

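The two trays stand flush on the block (around 140,260). The mug is where it was (305,235), and the gripper is clear.

```bash
python3 -c "
from cell import job
print(job.sign_off())"
```

```text
the job is handed in; nothing more can be done
None
```

The job is handed in, after about 24 s of the 72 s: the shallow tray is in the middle of the block (within about 1 mm), the deep tray is on top of it with edges flush to within 0.2 mm on the three faces I could measure, and the mug still stands where it was.

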